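# Clamp a bearing bracket under a bar clamp

## Task

Clamp the aluminium bracket down on the bed of the bar clamp: lay it flat on the bed with the end part of its foot centred under the clamp's pad, and let go. Then, with the screw still backed off as you find it, slide the jaw down the bar until the pad rests on the foot, and screw the wooden handle clockwise by a good half turn, so that the jaw tilts, binds on the bar and holds the bracket tight. Do not knock over the small dropper bottle.

Things in the scene. Friction and masses are not known exactly. Their poses are not given: they have to be found in the camera images.
- clamp: Bar clamp fixed to the worktop: grey bed plate 195 x 240 x 12 mm, upright flat steel bar 160 mm high, jaw with a 24 mm wide arm sliding on the bar. Origin on the worktop under the pad; +x points to the bar (axis at x = 120 mm). The bed spans x -45..150, y -120..120 mm, top at z = 12 mm. Work goes in under the arm from the side, along y.
- jaw (a joint): Slide of the jaw down the bar, m: 0 fully up (pad's underside 94 mm above the worktop with the handle at 0), growing down to 0.080. Starts at 0 to 0.02, stays where left. 4 N down moves it; pushing down on the handle is a good way, 8 N beds the pad. Forced up by the pad, the arm tilts slightly and the jaw binds on the bar.
- jaw_arm (a joint): Tilt of the clamp's arm on the bar, rad: 0 is level; it grows to 0.01 to 0.02 when the clamp is tight, as the pad forces the tip of the arm up. Too small to read well; judge by the turn of the handle.
- handle (a joint): Turn of the handle, rad, growing clockwise seen from above, from 0 (screw up) to the stop at 4.2; starts at 0 to 0.8. Drives the pad down 1.3 mm per rad, stays where left (friction 0.07 N m). With the pad resting on the foot, a good half turn (about 3 rad) more makes the clamp tight; turning on to the stop does no harm.
- handle_grip (a point): Centre of the light wooden handle: an upright flat bar grip 58 mm long, 12 mm thick (17 mm at its round ends), 26 mm high, on top of the screw. The point's x axis runs along the 58 mm length, y across the thickness, z up. Its top is 13 mm above this point, the pad's underside 85 mm below.
- spindle: The steel screw of the clamp with its round pad, 20 mm across, at the lower end. Its origin is the middle of the underside of the pad when unloaded; it does not turn.
- pad (a point): Middle of the underside of the clamp's pad. The pad is cushioned and gives up to 5 mm (6 N/mm).
- bed (a point): Point on the top of the bed (12 mm above the worktop), under the pad; axes as clamp.
- bracket: Loose aluminium bracket, about 0.24 kg: an upright block 32 (x) x 34 (y) x 54 mm high with a bore, and a flat foot 12 mm thick, 34 mm wide, running from the block along +x to 121 mm from the origin. Origin: middle of the block's underside; z up. Grip the block by its two y faces near the top.
- spot (a point): The point on top of the foot where the pad must bear: 97 mm along +x from the bracket's origin, 24 mm from the foot's free end, 12 mm above its underside. Its axes are the bracket's.
- dropper_bottle: Small brown dropper bottle, 34 mm across and 102 mm tall, standing loose near the clamp; origin at the middle of its base. To be left standing.
There are look-alikes about, which are no part of the job. Of the things like the bracket, leave any that is turquoise or yellow; of the rest the larger one is meant.

How it is judged:
On the way, in this order (a step that is already met when the one before it is completed fails the run):
1. the bracket lies flat on the bed, let go, the spot on its foot under the pad, the jaw still clear above it (horizontal distance between spot and pad below 0.012 m and z of bracket in the frame of bed below 0.003 m and angle between bracket's own z axis and vertical below 0.05 rad and contact force between the fingers and bracket below 0.1 N and z of pad in the frame of spot above 0.01 m), for 0.2 s.
2. the jaw is slid down until the pad rests on the foot, the screw still backed off (horizontal distance between spot and pad below 0.012 m and z of pad in the frame of spot below 0.002 m and value of joint handle below 1.2 rad), for 0.1 s.
3. the screw is tightened: handle past 2.2 rad, the arm tilted and bound, the pad pressing on the bracket with more than 10 N (value of joint handle above 2.2 rad and value of joint jaw_arm above 0.004 rad and contact force between spindle and bracket above 10 N), for 0.2 s.
At the end, for the whole second after the job is handed in: The bracket lies flat on the bed (within 3 mm and 0.05 rad) and at rest, the spot on its foot within 12 mm of the pad's middle seen from above; the handle is turned past 2.2 rad, the arm is tilted by more than 0.004 rad and the pad holds the bracket with more than 10 N (all of step 3 and horizontal distance between spot and pad below 0.012 m and z of bracket in the frame of bed below 0.003 m and angle between bracket's own z axis and vertical below 0.05 rad and linear speed of bracket below 0.01 m/s); the robot touches nothing.
It fails at once if the dropper bottle is knocked over (angle between dropper_bottle's own z axis and vertical above 0.5 rad).
It also fails if it takes over 67 s, if anything falls off the work surface, if the arm or the gripper's body presses on something with over 40 N, if the wrist force passes 120 N, or if a joint passes its speed limit or range.

## Robot

A 7-joint arm with a two-finger parallel gripper is mounted at the origin on a cart in front of the work surface, level with it; the furniture and walls round the work are solid. World frame = base frame: x ahead of the robot, y to its left, z up, the work surface at z = 0. Lengths are in m, angles in rad, forces in N, time in s.
With the tool pointing down it reaches from about 0.4 to 0.85 m from the base axis. Payload 10.4 kg.
Tool frame: the origin (TCP) lies between the finger pads; the fingertips stand tip_extent ahead of it and the grasp point (between the pads) lies 2 mm behind it (tip_extent is the distance from the TCP to the fingertips, in m); z points along the fingers, y is the direction in which the jaws open and shut (so a half turn about z gives the same grasp; the last joint's range is limited). The gripper opens to 87 mm and grips with 3 to 60 N. Pads are 19 mm wide; open, the fingers measure 117 mm over their backs; the gripper's body (75 mm by 190 mm) begins 51 mm behind the grasp point.
Start: joints at [1.3, 0.332, -0.065, 1.46, 0.022, 1.35, -0.088], TCP at [0.153, -0.606, 0.24] pointing down, gripper open.
Joint ranges: [-2.6, 2.6], [-0.5, 2.12], [-1.47, 1.34], [0.16, 2.42], [-1.27, 4.41], [0.06, 2.06], [-2.6, 2.6]. Speed limits (rad/s): [2.22, 2.22, 2.79, 2.79, 3.14, 3.14, 3.14].

## Interface

Orientations are given as a unit quaternion [x, y, z, w].
In Python, from bench import read_state, camera, camera_params, close_job, tip_extent gives the robot as it stands. The module is installed in compiled form; this text tells all that it offers.
- The arm moves only by the tool send_rows, never from a script. Its argument "steps" is a list of rows, each a list of 7 numbers: the turn, a rotation vector about the tool's x, y, z in degrees, then the shift along the tool's x, y, z in m, then the gripper's target within -1 to 1 (shut at 1, half-way at 0, fully open at -1). In form: [[ax, ay, az, x, y, z, jaw], ...]. A call has exactly 10 rows; each row shifts and turns the pose as measured when the row begins, along the tool's axes as they then stand; what a row does not reach is not made up. A row lasts 1/10 s, in which the tool goes at most 50 mm and 8.59 degrees, less where a joint would pass 70% of its speed; a pose out of reach is approached as far as the arm can. A call with a gripper value outside its range is refused whole. The fingers move at their own pace and stop on an object; "force" is the grip in N (left out, the last holds). Time passes only in rows, so rows that do not move let the fingers close, or fill a call up. It gives the time, the measured TCP pose, the force and the opening at its end, in the units of the state.
- read_state(): the state, without advancing time (a new reading comes with each control period).
- camera(name): name is "scene" or "top" or "wrist"; returns (picture, depth): 400x640x3 uint8, blue, green, red; 400x640 float32, m along the optical axis (not along the pixel's ray), 0 where there is no reading.
- camera_params(name): a dict with "camera_matrix" (3x3 intrinsics, pixels), "dist" ([k1, k2, p1, p2, k3] as OpenCV has them; the pictures are not rectified), "world_from_camera" (4x4, takes a point from camera to world coordinates). Camera axes: x right, y down, z forward; pixel columns grow to the right and rows downward; lengths in m; the calibration is good to about 2 mm. A picture is of the moment at which its call begins: read the wrist's pose just before it. camera_params takes no time and is no camera call; for the wrist camera it gives the pose at the moment of the call.
- close_job(): hands the job in, once; it reports no verdict.
The state is a dict: "time": time; "joint_positions": joint angles; "joint_vel": joint speeds; "joint_torque": joint torques, N m; "ee_pos": TCP position; "eef_rot": TCP orientation; "ft_force": force on the tool from outside, world axes, zero at the start; "torque": the same for the moment, N m; "width": finger opening in m.
Only numpy, scipy, OpenCV 4.12 (cv2) and the standard library are available. Lean on these libraries where they do the work, as an engineer would, in place of code of your own. Each camera call takes 0.05 s, during which the arm holds its last target.

## Working session

There is one attempt and no reset: what is moved stays moved. The work goes in short steps, Python scripts to look and compute and a tool call to move; the robot and the scene stay as the last step left them, time stands still between calls to the robot, and variables do not carry over. Pictures are saved under pics/ and viewed, and the job is handed in when it is done.

Besides the shell and the picture viewer there is one more tool, called after "Emit:" as name([rows], argument=value, ...), one row to a line, values as JSON. send_rows: Moves the arm, as the interface text tells. Its arguments: {"type":"object","properties":{"steps":{"type":"array"},"force":{"type":"number"}},"required":["steps"]}

```bash
mkdir -p pics; ls
cat > h.py <<'E'
import numpy as np,cv2
from bench import *
from scipy.spatial.transform import Rotation as R
def snap(name,fn):
    P=camera_params(name); im,d=camera(name); cv2.imwrite('pics/'+fn+'.png',im)
    np.savez('pics/'+fn+'.npz',im=im,d=d,K=P['camera_matrix'],D=P['dist'],T=P['world_from_camera']); return im,d,P
def load(fn):
    z=np.load('pics/'+fn+'.npz'); return z
def ray(z,uv):
    uv=np.array(uv,float).reshape(-1,1,2); n=cv2.undistortPoints(uv,z['K'],z['D'])[:,0]
    return np.c_[n,np.ones(len(n))]
def onplane(z,uv,h):
    r=ray(z,uv)@z['T'][:3,:3].T; o=z['T'][:3,3]; return o+r*((h-o[2])/r[:,2])[:,None]
def cloud(z):
    v,u=np.mgrid[0:400,0:640]; r=ray(z,np.stack([u,v],-1).reshape(-1,2)); p=r*z['d'].reshape(-1,1)
    return (p@z['T'][:3,:3].T+z['T'][:3,3]).reshape(400,640,3)
E
python3 - <<'E'
from h import *
for n in ['scene','top','wrist']:
    im,d,P=snap(n,n+'0'); print(n,np.round(P['world_from_camera'],3).tolist(),np.round(P['camera_matrix'],1).tolist())
s=read_state();print(s['time'],s['ee_pos'],s['eef_rot'],s['width'],tip_extent() if callable(tip_extent) else tip_extent)
E
```

```text
pics
scene [[0.803, -0.261, 0.536, -0.104], [-0.596, -0.334, 0.731, -1.196], [-0.012, -0.906, -0.423, 0.703], [0.0, 0.0, 0.0, 1.0]] [[380.1, 0.0, 316.3], [0.0, 380.1, 204.8], [0.0, 0.0, 1.0]]
top [[-0.049, -0.971, 0.234, 0.335], [-0.999, 0.049, -0.007, -0.236], [-0.004, -0.234, -0.972, 1.295], [0.0, 0.0, 0.0, 1.0]] [[361.1, 0.0, 314.9], [0.0, 361.1, 201.4], [0.0, 0.0, 1.0]]
wrist [[0.245, -0.934, -0.259, 0.224], [-0.969, -0.236, -0.065, -0.588], [-0.001, 0.267, -0.964, 0.384], [0.0, 0.0, 0.0, 1.0]] [[343.9, 0.0, 319.4], [0.0, 343.9, 200.6], [0.0, 0.0, 1.0]]
0.15 [ 0.15322128 -0.60566818  0.2389509 ] [ 9.92333310e-01  1.23589364e-01 -1.03574611e-04 -5.09287200e-04] 0.08688060751709663 0.017
```

View pics/scene0.png

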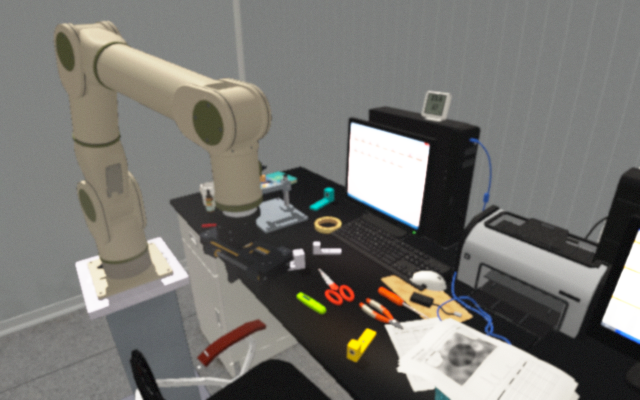

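View pics/top0.png

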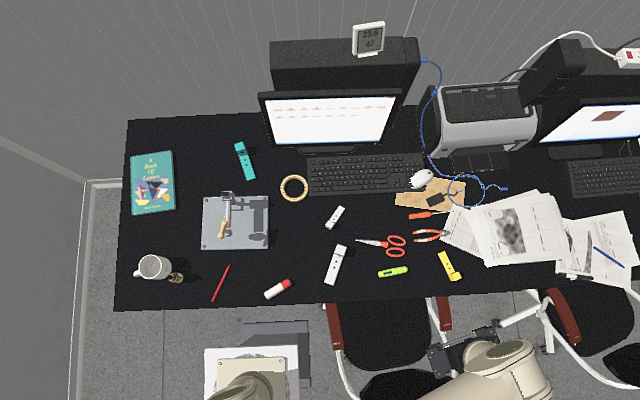

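View pics/wrist0.png

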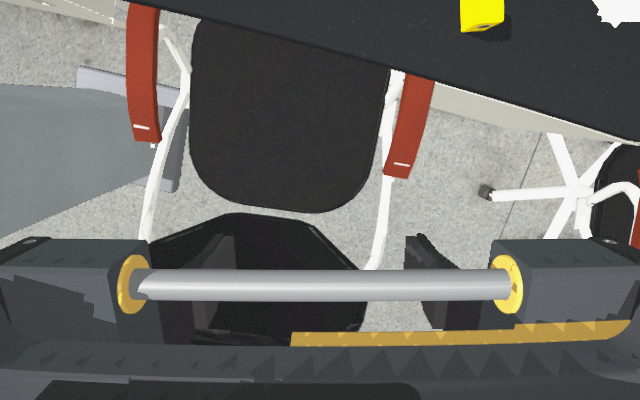

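Bracket-like things in the top picture: turquoise (245,160), yellow (449,265), light grey (335,216) and a longer light grey one at (336,264). The last fits because it is the larger of the two that aren't turquoise or yellow. I'll enlarge and measure.

Run:
```python
from h import *
z=load('top0');im=z['im']
a=cv2.resize(im[195:295,290:390],None,fx=4,fy=4,interpolation=cv2.INTER_CUBIC)
b=cv2.resize(im[180:290,125:280],None,fx=4*100/110,fy=4*100/110,interpolation=cv2.INTER_CUBIC)[:400]
a=cv2.resize(a,(400,400))
b=cv2.resize(b,(400*155//110,400))[:, :]
cv2.imwrite('pics/crop0a.png',a);cv2.imwrite('pics/crop0b.png',cv2.resize(im[180:290,125:280],None,fx=5,fy=5,interpolation=cv2.INTER_CUBIC))
c=cloud(z)
m=(im.min(2)>140).astype(np.uint8); m[:, :300]=0;m[:,375:]=0;m[:200]=0;m[290:]=0
n,l,st,ce=cv2.connectedComponentsWithStats(m)
for i in range(1,n):
    if st[i,4]<30: continue
    q=c[l==i]; q=q[q[:,2]>.004]; top=q[q[:,2]>q[:,2].max()-.008]
    print(ce[i],st[i],q.min(0).round(3),q.max(0).round(3),top.mean(0).round(3))
    r=cv2.minAreaRect(q[:,:2].astype(np.float32)); print(r)
```

```text
[334.66272189 216.71005917] [325 206  20  23 169] [ 0.335 -0.347  0.004] [ 0.622 -0.236  1.295] [ 0.335 -0.236  1.295]
((0.48370814323425293, -0.27266278862953186), (0.044240523129701614, 0.30396488308906555), 67.92158508300781)
[366.87272727 241.56363636] [355 240  20   5  55] [ 0.477 -0.45   0.004] [ 0.495 -0.382  0.012] [ 0.487 -0.423  0.006]
((0.48828667402267456, -0.41612112522125244), (0.06940612196922302, 0.011761149391531944), 77.43020629882812)
[334.77615572 264.28710462] [324 244  23  42 411] [ 0.335 -0.344  0.004] [ 0.479 -0.236  1.295] [ 0.335 -0.236  1.295]
((0.3971962332725525, -0.2958967089653015), (0.04627157002687454, 0.16699698567390442), 61.786041259765625)
```

```bash
sleep 3
```

```text
(no output)
```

View pics/crop0a.png

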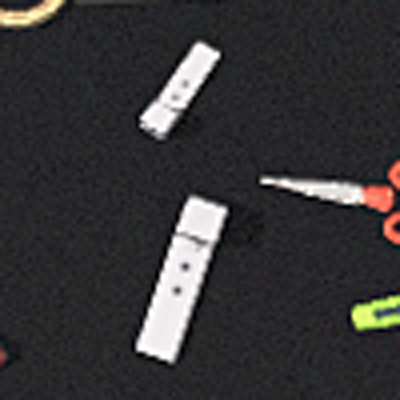

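View pics/crop0b.png

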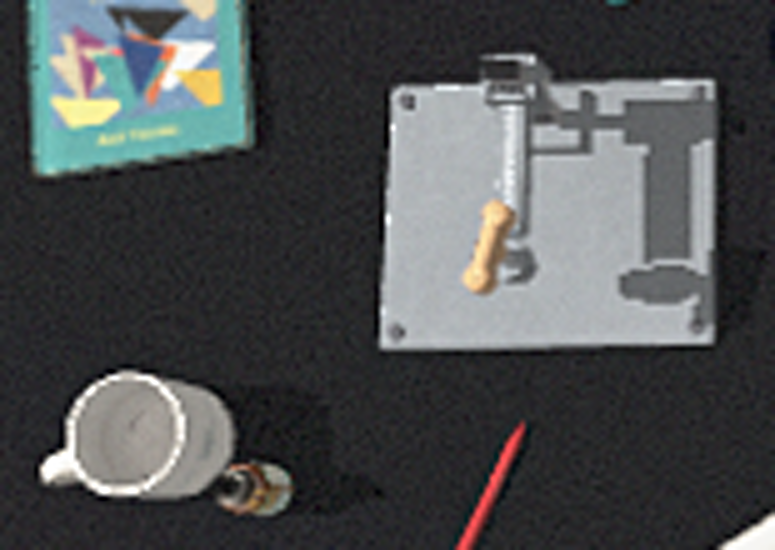

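The crop confirms it: the larger light bracket has its block at about (341,249), with the foot running to about (328,284). The clamp's arm points toward the robot, the handle is at about (222,229), and the bottle is at about (176,277) next to the mug. Next, rough positions.

Run:
```python
from h import *
z=load('top0');im=z['im'];c=cloud(z);ok=z['d']>0.3
m=(im.min(2)>130)&ok; 
for nm,(x0,x1,y0,y1) in dict(big=(322,350,240,290),small=(322,348,203,232)).items():
    mm=m.copy();k=np.zeros_like(m);k[y0:y1,x0:x1]=1;mm&=k
    q=c[mm]
    for lo,hi in((.006,.022),(.022,.046),(.046,.06)):
        s=q[(q[:,2]>lo)&(q[:,2]<hi)]
        if len(s)>5: print(nm,lo,len(s),s.mean(0).round(3),cv2.minAreaRect(s[:,:2].astype(np.float32)))
# handle
hs=cv2.cvtColor(im,cv2.COLOR_BGR2HSV)
mm=(hs[...,0]<25)&(hs[...,1]>70)&ok;k=np.zeros_like(mm);k[215:245,212:235]=1;mm&=k
q=c[mm];print('handle',len(q),np.median(q,0).round(4),q.min(0).round(3),q.max(0).round(3)); 
t=q[q[:,2]>np.median(q[:,2])-.01];print(cv2.minAreaRect(t[:,:2].astype(np.float32)))
# bed
mm=(c[...,2]>.006)&(c[...,2]<.018)&ok&(im.min(2)>60);k=np.zeros_like(mm);k[185:255,195:275]=1;mm&=k
q=c[mm];print('bed',len(q),cv2.minAreaRect(q[:,:2].astype(np.float32)),q.mean(0))
# corners of bed from pixels
uv=np.array([[392,88],[714,82],[714,346],[382,349]])/5+[125,180]
print(onplane(z,uv,.012).round(3))
q=c[268:286,165:190];o=ok[268:286,165:190];q=q[o];q=q[(q[:,2]>.06)&(q[:,0]<.42)];print('bottle',q.min(0).round(3),q.max(0).round(3))
q=c[200:222,205:240][ok[200:222,205:240]];q=q[q[:,2]>.08];print('arm',q.min(0).round(3),q.max(0).round(3))
```

```text
big 0.006 287 [ 0.396 -0.297  0.011] ((0.404670387506485, -0.3004295527935028), (0.03356966748833656, 0.1242423877120018), 68.17809295654297)
big 0.022 7 [ 0.447 -0.313  0.032] ((0.4458238482475281, -0.315130352973938), (0.03280124068260193, 0.006423501763492823), 54.612613677978516)
big 0.046 90 [ 0.459 -0.322  0.052] ((0.4594843089580536, -0.3225562870502472), (0.03290022537112236, 0.03179927542805672), 66.68682098388672)
small 0.006 78 [ 0.589 -0.318  0.009] ((0.5823638439178467, -0.313470721244812), (0.02300863154232502, 0.0930696502327919), 52.85141372680664)
small 0.022 44 [ 0.553 -0.291  0.035] ((0.5532151460647583, -0.29114559292793274), (0.023280030116438866, 0.02162092924118042), 52.58292770385742)
handle 94 [0.5281 0.0487 0.1826] [0.502 0.036 0.015] [0.59  0.09  0.189]
((0.5290490388870239, 0.04990115016698837), (0.01592293195426464, 0.05537277087569237), 72.88732147216797)
bed 2830 ((0.5810381174087524, 0.05096689611673355), (0.23947574198246002, 0.19598999619483948), 88.39129638671875) [0.57444122 0.04657809 0.01072404]
[[ 0.678  0.165  0.012]
 [ 0.671 -0.074  0.012]
 [ 0.477 -0.07   0.012]
 [ 0.486  0.168  0.012]]
bottle [0.375 0.238 0.06 ] [0.42  0.278 0.102]
arm [0.553 0.028 0.101] [0.638 0.065 0.185]
```

```bash
cat >> h.py <<'E'
def pose():
    s=read_state(); M=R.from_quat(s['eef_rot']).as_matrix(); return s,np.array(s['ee_pos']),M,np.degrees(np.arctan2(M[1,0],M[0,0]))
def plan(xyz,yaw,n,jaw):
    s,p,M,y0=pose(); a=(yaw-y0+180)%360-180
    # tilt error too
    tl=np.degrees(np.arccos(-M[2,2])); d=(np.array(xyz)-p)/n
    print('now',p.round(4),'yaw',round(y0,2),'tilt',round(tl,2),'t',s['time'],'w',s['width'],'f',np.round(s['ft_force'],1))
    Mt=np.c_[[np.cos(np.radians(yaw)),np.sin(np.radians(yaw)),0],[np.sin(np.radians(yaw)),-np.cos(np.radians(yaw)),0],[0,0,-1]]
    w=R.from_matrix(M.T@Mt).as_rotvec(degrees=True)/n
    for i in range(n):
        Mi=M@R.from_rotvec(w*i,degrees=True).as_matrix(); t=Mi.T@d
        print([round(v,2) for v in w]+[round(v,4) for v in t]+[jaw])
E
python3 -c "
from h import *
plan([.366,-.285,.24],-22,10,-1)"
```

```text
now [ 0.1532 -0.6057  0.239 ] yaw 14.2 tilt 0.06 t 0.15 w 0.08688060751709663 f [0.  0.  0.5]
[np.float64(-0.01), np.float64(0.0), np.float64(3.62), np.float64(0.0285), np.float64(-0.0259), np.float64(-0.0001), -1]
[np.float64(-0.01), np.float64(0.0), np.float64(3.62), np.float64(0.0268), np.float64(-0.0276), np.float64(-0.0001), -1]
[np.float64(-0.01), np.float64(0.0), np.float64(3.62), np.float64(0.025), np.float64(-0.0293), np.float64(-0.0001), -1]
[np.float64(-0.01), np.float64(0.0), np.float64(3.62), np.float64(0.0231), np.float64(-0.0308), np.float64(-0.0001), -1]
[np.float64(-0.01), np.float64(0.0), np.float64(3.62), np.float64(0.0211), np.float64(-0.0322), np.float64(-0.0001), -1]
[np.float64(-0.01), np.float64(0.0), np.float64(3.62), np.float64(0.019), np.float64(-0.0334), np.float64(-0.0001), -1]
[np.float64(-0.01), np.float64(0.0), np.float64(3.62), np.float64(0.0169), np.float64(-0.0346), np.float64(-0.0001), -1]
[np.float64(-0.01), np.float64(0.0), np.float64(3.62), np.float64(0.0147), np.float64(-0.0356), np.float64(-0.0001), -1]
[np.float64(-0.01), np.float64(0.0), np.float64(3.62), np.float64(0.0124), np.float64(-0.0364), np.float64(-0.0001), -1]
[np.float64(-0.01), np.float64(0.0), np.float64(3.62), np.float64(0.0101), np.float64(-0.0371), np.float64(-0.0001), -1]
```

Emit:
send_rows([
  [0, 0, 3.6, 0.0285, -0.026, 0, -1],
  [0, 0, 3.6, 0.027, -0.0275, 0, -1],
  [0, 0, 3.6, 0.025, -0.029, 0, -1],
  [0, 0, 3.6, 0.023, -0.031, 0, -1],
  [0, 0, 3.6, 0.021, -0.032, 0, -1],
  [0, 0, 3.6, 0.019, -0.033, 0, -1],
  [0, 0, 3.6, 0.017, -0.0345, 0, -1],
  [0, 0, 3.6, 0.015, -0.0355, 0, -1],
  [0, 0, 3.6, 0.012, -0.0365, 0, -1],
  [0, 0, 3.6, 0.01, -0.037, 0, -1],
], force=40)

```text
time: 1.15
ee_pos: [0.3712, -0.2788, 0.2357]
eef_rot: [0.979, -0.206, -0.003, -0.001]
ft_force: [0.4, -0.9, 0.5]
width: 0.0872
```

```bash
python3 -c "
from h import *
plan([.366,-.285,.24],-22,3,-1)
snap('wrist','wrist1')"
```

```text
now [ 0.3712 -0.2788  0.2357] yaw -23.77 tilt 0.31 t 1.15 w 0.08721775594622203 f [ 0.4 -0.9  0.5]
[np.float64(-0.01), np.float64(0.1), np.float64(-0.59), np.float64(-0.0008), np.float64(0.0026), np.float64(-0.0014), -1]
[np.float64(-0.01), np.float64(0.1), np.float64(-0.59), np.float64(-0.0008), np.float64(0.0026), np.float64(-0.0014), -1]
[np.float64(-0.01), np.float64(0.1), np.float64(-0.59), np.float64(-0.0008), np.float64(0.0026), np.float64(-0.0014), -1]
```

View pics/wrist1.png

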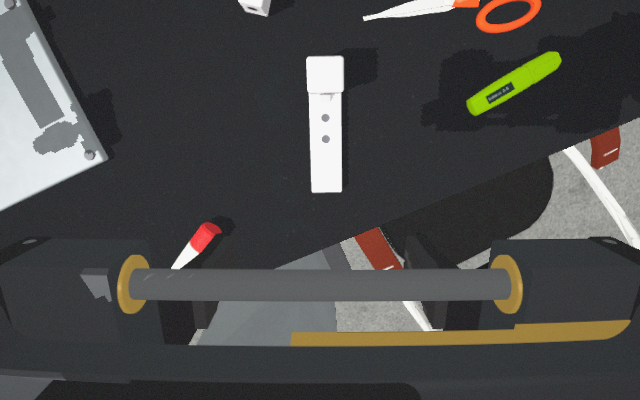

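The wrist view shows the whole bracket: block top at (306–344, 57–93), foot ending at about (327,191), small bracket out of the way at the top (255,5). Measuring it.

Run:
```python
from h import *
z=load('wrist1');c=cloud(z);im=z['im']
m=(im.min(2)>130)&(z['d']>.1);k=np.zeros_like(m);k[45:200,300:350]=1;m&=k
q=c[m]
for lo,hi in((.004,.02),(.046,.06)):
    s=q[(q[:,2]>lo)&(q[:,2]<hi)];r=cv2.minAreaRect(s[:,:2].astype(np.float32));print(np.median(s[:,2]),r)
    if lo<.01: ft=np.array(r[0])
    else: bl=np.array(r[0])
e=ft-bl;print(bl,np.degrees(np.arctan2(e[1],e[0])),np.hypot(*e))
print(onplane(z,[[306.5,57],[344,57],[344,92],[307,92]],.054).round(4))
plan([bl[0],bl[1],.1],-22,10,-1)
```

```text
0.011676397666689875 ((0.3980754613876343, -0.2975148558616638), (0.033854007720947266, 0.10536333918571472), 67.07368469238281)
0.053522700940192514 ((0.4609936773777008, -0.32354286313056946), (0.033620238304138184, 0.03191724792122841), 68.12305450439453)
[ 0.46099368 -0.32354286] 157.52609904333946 0.0680893461986739
[[ 0.4809 -0.3146  0.054 ]
 [ 0.4675 -0.3452  0.054 ]
 [ 0.4397 -0.3334  0.054 ]
 [ 0.4532 -0.3026  0.054 ]]
now [ 0.3752 -0.2729  0.2359] yaw -23.62 tilt 0.31 t 1.2 w 0.08753542044550243 f [4.3 5.6 1.1]
[np.float64(-0.02), np.float64(0.03), np.float64(-0.16), np.float64(0.01), np.float64(0.0012), np.float64(0.0135), -1]
[np.float64(-0.02), np.float64(0.03), np.float64(-0.16), np.float64(0.0099), np.float64(0.0013), np.float64(0.0135), -1]
[np.float64(-0.02), np.float64(0.03), np.float64(-0.16), np.float64(0.0099), np.float64(0.0013), np.float64(0.0135), -1]
[np.float64(-0.02), np.float64(0.03), np.float64(-0.16), np.float64(0.0099), np.float64(0.0013), np.float64(0.0136), -1]
[np.float64(-0.02), np.float64(0.03), np.float64(-0.16), np.float64(0.0099), np.float64(0.0013), np.float64(0.0136), -1]
[np.float64(-0.02), np.float64(0.03), np.float64(-0.16), np.float64(0.0099), np.float64(0.0014), np.float64(0.0136), -1]
[np.float64(-0.02), np.float64(0.03), np.float64(-0.16), np.float64(0.0099), np.float64(0.0014), np.float64(0.0136), -1]
[np.float64(-0.02), np.float64(0.03), np.float64(-0.16), np.float64(0.0099), np.float64(0.0014), np.float64(0.0136), -1]
[np.float64(-0.02), np.float64(0.03), np.float64(-0.16), np.float64(0.0099), np.float64(0.0014), np.float64(0.0136), -1]
[np.float64(-0.02), np.float64(0.03), np.float64(-0.16), np.float64(0.0099), np.float64(0.0015), np.float64(0.0136), -1]
```

Emit:
send_rows([
  [0, 0, -0.15, 0.01, 0.0013, 0.0135, -1],
  [0, 0, -0.15, 0.01, 0.0013, 0.0135, -1],
  [0, 0, -0.15, 0.01, 0.0013, 0.0135, -1],
  [0, 0, -0.15, 0.01, 0.0013, 0.0135, -1],
  [0, 0, -0.15, 0.01, 0.0013, 0.0135, -1],
  [0, 0, -0.15, 0.01, 0.0013, 0.0135, -1],
  [0, 0, -0.15, 0.01, 0.0013, 0.0135, -1],
  [0, 0, -0.15, 0.01, 0.0013, 0.0135, -1],
  [0, 0, -0.15, 0.01, 0.0013, 0.0135, -1],
  [0, 0, 0, 0, 0, 0, -1],
])

```text
time: 2.2
ee_pos: [0.4565, -0.3176, 0.1084]
eef_rot: [0.982, -0.188, -0.003, -0.002]
ft_force: [-1.4, 0.3, 0.4]
width: 0.0873
```

```bash
python3 -c "
from h import *
plan([.4605,-.323,.04],-22,5,-1)"
```

```text
now [ 0.4565 -0.3176  0.1084] yaw -21.7 tilt 0.36 t 2.2 w 0.08729505419108367 f [-1.4  0.3  0.4]
[np.float64(-0.03), np.float64(0.07), np.float64(0.06), np.float64(0.0012), np.float64(0.0007), np.float64(0.0137), -1]
[np.float64(-0.03), np.float64(0.07), np.float64(0.06), np.float64(0.0012), np.float64(0.0007), np.float64(0.0137), -1]
[np.float64(-0.03), np.float64(0.07), np.float64(0.06), np.float64(0.0012), np.float64(0.0007), np.float64(0.0137), -1]
[np.float64(-0.03), np.float64(0.07), np.float64(0.06), np.float64(0.0012), np.float64(0.0007), np.float64(0.0137), -1]
[np.float64(-0.03), np.float64(0.07), np.float64(0.06), np.float64(0.0012), np.float64(0.0007), np.float64(0.0137), -1]
```

Emit:
send_rows([
  [0, 0.1, 0.05, 0.001, 0.0007, 0.011, -1],
  [0, 0.1, 0.05, 0.001, 0.0007, 0.011, -1],
  [0, 0.1, 0.05, 0.001, 0.0007, 0.011, -1],
  [0, 0.1, 0.05, 0.001, 0.0007, 0.011, -1],
  [0, 0, 0.05, 0.001, 0.0007, 0.011, -1],
  [0, 0, 0, 0.001, 0, 0.009, -1],
  [0, 0, 0, 0, 0, 0.003, -1],
  [0, 0, 0, 0, 0, 0, -1],
  [0, 0, 0, 0, 0, 0, -1],
  [0, 0, 0, 0, 0, 0, -1],
])

```text
time: 3.2
ee_pos: [0.46, -0.3234, 0.0369]
eef_rot: [0.982, -0.191, 0.001, -0.001]
ft_force: [-0.0, 0.3, 0.1]
width: 0.0871
```

```bash
python3 -c "
from h import *
plan([.4605,-.323,.04],-22,1,-1)"
```

```text
now [ 0.46   -0.3234  0.0369] yaw -21.98 tilt 0.16 t 3.2 w 0.08709145266129067 f [-0.   0.3  0.1]
[np.float64(-0.11), np.float64(-0.12), np.float64(0.02), np.float64(0.0004), np.float64(-0.0006), np.float64(-0.0031), -1]
```

Tips at z≈0.020, above the foot. Closing.

Emit:
send_rows([
  [0, 0, 0, 0, 0, -0.002, 1],
  [0, 0, 0, 0, 0, 0, 1],
  [0, 0, 0, 0, 0, 0, 1],
  [0, 0, 0, 0, 0, 0, 1],
  [0, 0, 0, 0, 0, 0, 1],
  [0, 0, 0, 0, 0, 0, 1],
  [0, 0, 0, 0, 0, 0, 1],
  [0, 0, 0, 0, 0, 0, 1],
  [0, 0, 0, 0, 0, 0, 1],
  [0, 0, 0, 0, 0, 0, 1],
], force=50)

```text
time: 4.2
ee_pos: [0.4607, -0.3239, 0.0405]
eef_rot: [0.982, -0.191, 0.002, -0.0]
ft_force: [-0.1, -0.6, 0.5]
width: 0.0339
```

```bash
python3 -c "
from h import *
plan([.455,-.31,.32],-22,10,1)"
```

```text
now [ 0.4607 -0.3239  0.0405] yaw -21.98 tilt 0.25 t 4.2 w 0.03389122606917894 f [-0.1 -0.6  0.5]
[np.float64(-0.01), np.float64(-0.02), np.float64(0.0), np.float64(-0.0009), np.float64(-0.0011), np.float64(-0.028), 1]
[np.float64(-0.01), np.float64(-0.02), np.float64(0.0), np.float64(-0.0009), np.float64(-0.0011), np.float64(-0.028), 1]
[np.float64(-0.01), np.float64(-0.02), np.float64(0.0), np.float64(-0.001), np.float64(-0.0011), np.float64(-0.028), 1]
[np.float64(-0.01), np.float64(-0.02), np.float64(0.0), np.float64(-0.001), np.float64(-0.0011), np.float64(-0.028), 1]
[np.float64(-0.01), np.float64(-0.02), np.float64(0.0), np.float64(-0.001), np.float64(-0.0011), np.float64(-0.028), 1]
[np.float64(-0.01), np.float64(-0.02), np.float64(0.0), np.float64(-0.001), np.float64(-0.0011), np.float64(-0.028), 1]
[np.float64(-0.01), np.float64(-0.02), np.float64(0.0), np.float64(-0.001), np.float64(-0.0011), np.float64(-0.028), 1]
[np.float64(-0.01), np.float64(-0.02), np.float64(0.0), np.float64(-0.001), np.float64(-0.0011), np.float64(-0.028), 1]
[np.float64(-0.01), np.float64(-0.02), np.float64(0.0), np.float64(-0.001), np.float64(-0.0011), np.float64(-0.028), 1]
[np.float64(-0.01), np.float64(-0.02), np.float64(0.0), np.float64(-0.001), np.float64(-0.0011), np.float64(-0.028), 1]
```

Emit:
send_rows([
  [0, 0, 0, 0, 0, -0.01, 1],
  [0, 0, 0, 0, 0, -0.02, 1],
  [0, 0, 0, 0, 0, -0.03, 1],
  [0, 0, 0, 0, 0, -0.03, 1],
  [0, 0, 0, 0, 0, -0.035, 1],
  [0, 0, 0, 0, 0, -0.035, 1],
  [0, 0, 0, 0, 0, -0.035, 1],
  [0, 0, 0, 0, 0, -0.035, 1],
  [0, 0, 0, 0, 0, -0.03, 1],
  [0, 0, 0, 0, 0, -0.015, 1],
])

```text
time: 5.2
ee_pos: [0.4564, -0.3212, 0.3277]
eef_rot: [0.982, -0.19, -0.001, -0.002]
ft_force: [-0.1, -0.7, -2.8]
width: 0.0335
```

```bash
python3 -c "
from h import *
plan([.53,.22,.32],88,20,1)"
```

```text
now [ 0.4564 -0.3212  0.3277] yaw -21.89 tilt 0.28 t 5.2 w 0.033521640478844636 f [-0.1 -0.7 -2.8]
[np.float64(-0.02), np.float64(-0.0), np.float64(-5.49), np.float64(-0.0067), np.float64(-0.0265), np.float64(0.0005), 1]
[np.float64(-0.02), np.float64(-0.0), np.float64(-5.49), np.float64(-0.0041), np.float64(-0.027), np.float64(0.0005), 1]
[np.float64(-0.02), np.float64(-0.0), np.float64(-5.49), np.float64(-0.0015), np.float64(-0.0273), np.float64(0.0005), 1]
[np.float64(-0.02), np.float64(-0.0), np.float64(-5.49), np.float64(0.0011), np.float64(-0.0273), np.float64(0.0005), 1]
[np.float64(-0.02), np.float64(-0.0), np.float64(-5.49), np.float64(0.0037), np.float64(-0.0271), np.float64(0.0005), 1]
[np.float64(-0.02), np.float64(-0.0), np.float64(-5.49), np.float64(0.0063), np.float64(-0.0266), np.float64(0.0005), 1]
[np.float64(-0.02), np.float64(-0.0), np.float64(-5.49), np.float64(0.0088), np.float64(-0.0258), np.float64(0.0005), 1]
[np.float64(-0.02), np.float64(-0.0), np.float64(-5.49), np.float64(0.0112), np.float64(-0.0249), np.float64(0.0005), 1]
[np.float64(-0.02), np.float64(
[... 718 characters left out ...]
loat64(-0.0), np.float64(-5.49), np.float64(0.0243), np.float64(-0.0125), np.float64(0.0004), 1]
[np.float64(-0.02), np.float64(-0.0), np.float64(-5.49), np.float64(0.0254), np.float64(-0.0101), np.float64(0.0004), 1]
[np.float64(-0.02), np.float64(-0.0), np.float64(-5.49), np.float64(0.0262), np.float64(-0.0076), np.float64(0.0004), 1]
[np.float64(-0.02), np.float64(-0.0), np.float64(-5.49), np.float64(0.0268), np.float64(-0.0051), np.float64(0.0004), 1]
[np.float64(-0.02), np.float64(-0.0), np.float64(-5.49), np.float64(0.0272), np.float64(-0.0025), np.float64(0.0004), 1]
[np.float64(-0.02), np.float64(-0.0), np.float64(-5.49), np.float64(0.0273), np.float64(0.0001), np.float64(0.0004), 1]
```

Emit:
send_rows([
  [0, 0, -5.5, -0.0065, -0.0265, 0, 1],
  [0, 0, -5.5, -0.004, -0.027, 0, 1],
  [0, 0, -5.5, -0.0015, -0.0275, 0, 1],
  [0, 0, -5.5, 0.001, -0.0275, 0, 1],
  [0, 0, -5.5, 0.0035, -0.027, 0, 1],
  [0, 0, -5.5, 0.0065, -0.0265, 0, 1],
  [0, 0, -5.5, 0.009, -0.026, 0, 1],
  [0, 0, -5.5, 0.011, -0.025, 0, 1],
  [0, 0, -5.5, 0.0135, -0.0235, 0, 1],
  [0, 0, -5.5, 0.016, -0.0225, 0, 1],
])

```text
time: 6.2
ee_pos: [0.4874, -0.042, 0.3361]
eef_rot: [0.954, 0.3, 0.001, 0.001]
ft_force: [1.1, -0.5, -3.0]
width: 0.0339
```

```bash
python3 -c "
from h import *
snap('wrist','wrist2')
plan([.53,.22,.30],88,10,1)
"
```

```text
now [ 0.4877 -0.0363  0.3365] yaw 35.59 tilt 0.21 t 6.25 w 0.03369744781761207 f [ 0.7  4.8 -1.8]
[np.float64(0.02), np.float64(-0.01), np.float64(-5.24), np.float64(0.0183), np.float64(-0.0184), np.float64(0.0037), 1]
[np.float64(0.02), np.float64(-0.01), np.float64(-5.24), np.float64(0.0199), np.float64(-0.0166), np.float64(0.0037), 1]
[np.float64(0.02), np.float64(-0.01), np.float64(-5.24), np.float64(0.0214), np.float64(-0.0147), np.float64(0.0037), 1]
[np.float64(0.02), np.float64(-0.01), np.float64(-5.24), np.float64(0.0226), np.float64(-0.0127), np.float64(0.0037), 1]
[np.float64(0.02), np.float64(-0.01), np.float64(-5.24), np.float64(0.0237), np.float64(-0.0106), np.float64(0.0037), 1]
[np.float64(0.02), np.float64(-0.01), np.float64(-5.24), np.float64(0.0246), np.float64(-0.0084), np.float64(0.0037), 1]
[np.float64(0.02), np.float64(-0.01), np.float64(-5.24), np.float64(0.0252), np.float64(-0.0061), np.float64(0.0037), 1]
[np.float64(0.02), np.float64(-0.01), np.float64(-5.24), np.float64(0.0257), np.float64(-0.0038), np.float64(0.0037), 1]
[np.float64(0.02), np.float64(-0.01), np.float64(-5.24), np.float64(0.0259), np.float64(-0.0014), np.float64(0.0037), 1]
[np.float64(0.02), np.float64(-0.01), np.float64(-5.24), np.float64(0.026), np.float64(0.001), np.float64(0.0037), 1]
```

View pics/wrist2.png

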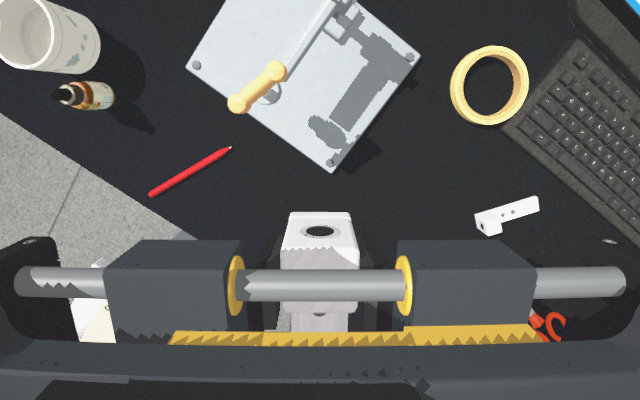

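The wrist view shows the bracket held at (320,240), the handle at (257,87), the pad below it at about (275,95), the bed, and the bottle at (90,95) beside the mug. Measuring the clamp and bottle.

Run:
```python
from h import *
z=load('wrist2');c=cloud(z);im=z['im'];hs=cv2.cvtColor(im,cv2.COLOR_BGR2HSV);ok=z['d']>.1
m=(hs[...,0]<30)&(hs[...,1]>60)&(im[...,2]>120)&ok;k=np.zeros_like(m);k[55:120,220:295]=1;m&=k
q=c[m];zt=np.percentile(q[:,2],90);t=q[q[:,2]>zt-.004]
print('handle',len(q),zt,cv2.minAreaRect(t[:,:2].astype(np.float32)))
m=(c[...,2]>.008)&(c[...,2]<.016)&ok;k=np.zeros_like(m);k[0:180,180:430]=1;m&=k
q=c[m];n,l=cv2.connectedComponents(m.astype(np.uint8));print('bed z',np.median(q[:,2]))
print('bed corners L,R(px)',onplane(z,[[331,173],[186,68],[421,60]],.012).round(4))
q=c[70:120,45:120][ok[70:120,45:120]];q=q[q[:,2]>.03]
for lo,hi in((.03,.06),(.06,.08),(.08,.11)):
    s=q[(q[:,2]>lo)&(q[:,2]<hi)]; print('bottle',lo,len(s),s.min(0).round(3) if len(s) else '',s.max(0).round(3) if len(s) else '')
q=c[0:80,0:105][ok[0:80,0:105]];q=q[q[:,2]>.03];print('mug',q.min(0).round(3),q.max(0).round(3))
q=c[0:70,270:340][ok[0:70,270:340]];a=q[(q[:,2]>.08)]
print('arm',a.min(0).round(3),a.max(0).round(3))
for x0 in np.arange(.56,.66,.02):
    s=a[(a[:,0]>x0)&(a[:,0]<x0+.02)]
    if len(s): print(x0,len(s),s[:,1].min().round(4),s[:,1].max().round(4),s[:,2].max().round(3))
# held bracket
q=c[205:245,270:370][ok[205:245,270:370]];q=q[(q[:,2]>.2)];print('blk',np.percentile(q,[2,50,98],axis=0).round(3))
```

```text
handle 1115 0.18562900357430737 ((0.5300765037536621, 0.05130323767662048), (0.015349563211202621, 0.05808934196829796), 73.83381652832031)
bed z 0.011731501686543078
bed corners L,R(px) [[ 0.4837 -0.0659  0.012 ]
 [ 0.4897  0.1692  0.012 ]
 [ 0.6714 -0.0755  0.012 ]]
bottle 0.03 575 [0.377 0.233 0.03 ] [0.411 0.299 0.06 ]
bottle 0.06 399 [0.38  0.236 0.06 ] [0.408 0.296 0.08 ]
bottle 0.08 224 [0.387 0.243 0.08 ] [0.401 0.257 0.102]
mug [0.39  0.277 0.03 ] [0.472 0.358 0.092]
arm [0.549 0.036 0.101] [0.636 0.061 0.187]
0.56 499 0.0402 0.0609 0.134
0.5800000000000001 519 0.0395 0.0605 0.134
0.6000000000000001 538 0.0391 0.0599 0.134
0.6200000000000001 345 0.0362 0.0591 0.141
blk [[ 0.484 -0.054  0.299]
 [ 0.501 -0.033  0.326]
 [ 0.51  -0.018  0.344]]
```

Emit:
send_rows([
  [0, 0, -5.3, 0.018, -0.0185, 0, 1],
  [0, 0, -5.3, 0.02, -0.0165, 0.002, 1],
  [0, 0, -5.3, 0.0215, -0.0145, 0.002, 1],
  [0, 0, -5.3, 0.0225, -0.0125, 0.002, 1],
  [0, 0, -5.3, 0.0235, -0.0105, 0.002, 1],
  [0, 0, -5.3, 0.0245, -0.0085, 0.002, 1],
  [0, 0, -5.3, 0.025, -0.006, 0.002, 1],
  [0, 0, -5.3, 0.0255, -0.004, 0.002, 1],
  [0, 0, -5.0, 0.0255, -0.0015, 0.002, 1],
  [0, 0, -3, 0.02, 0.001, 0, 1],
])

```text
time: 7.25
ee_pos: [0.5222, 0.2204, 0.3239]
eef_rot: [0.721, 0.693, 0.0, 0.003]
ft_force: [-0.8, 0.4, -2.3]
width: 0.0335
```

```bash
python3 -c "
from h import *
plan([.5355,.224,.08],88,10,1)
"
```

```text
now [0.5222 0.2204 0.3239] yaw 87.7 tilt 0.38 t 7.25 w 0.03353886947411151 f [-0.8  0.4 -2.3]
[np.float64(0.03), np.float64(0.03), np.float64(-0.03), np.float64(0.0005), np.float64(0.0012), np.float64(0.0244), 1]
[np.float64(0.03), np.float64(0.03), np.float64(-0.03), np.float64(0.0005), np.float64(0.0012), np.float64(0.0244), 1]
[np.float64(0.03), np.float64(0.03), np.float64(-0.03), np.float64(0.0005), np.float64(0.0012), np.float64(0.0244), 1]
[np.float64(0.03), np.float64(0.03), np.float64(-0.03), np.float64(0.0005), np.float64(0.0012), np.float64(0.0244), 1]
[np.float64(0.03), np.float64(0.03), np.float64(-0.03), np.float64(0.0005), np.float64(0.0012), np.float64(0.0244), 1]
[np.float64(0.03), np.float64(0.03), np.float64(-0.03), np.float64(0.0005), np.float64(0.0013), np.float64(0.0244), 1]
[np.float64(0.03), np.float64(0.03), np.float64(-0.03), np.float64(0.0005), np.float64(0.0013), np.float64(0.0244), 1]
[np.float64(0.03), np.float64(0.03), np.float64(-0.03), np.float64(0.0004), np.float64(0.0013), np.float64(0.0244), 1]
[np.float64(0.03), np.float64(0.03), np.float64(-0.03), np.float64(0.0004), np.float64(0.0013), np.float64(0.0244), 1]
[np.float64(0.03), np.float64(0.03), np.float64(-0.03), np.float64(0.0004), np.float64(0.0013), np.float64(0.0244), 1]
```

Emit:
send_rows([
  [0, 0, 0, 0.001, 0.001, 0.015, 1],
  [0, 0, 0, 0.001, 0.0015, 0.025, 1],
  [0, 0, 0, 0.001, 0.0015, 0.03, 1],
  [0, 0, 0, 0.001, 0.0015, 0.03, 1],
  [0, 0, 0, 0.0005, 0.0015, 0.03, 1],
  [0, 0, 0, 0.0005, 0.0015, 0.03, 1],
  [0, 0, 0, 0, 0.0015, 0.03, 1],
  [0, 0, 0, 0, 0.001, 0.025, 1],
  [0, 0, 0, 0, 0.001, 0.015, 1],
  [0, 0, 0, 0, 0, 0, 1],
])

```text
time: 8.25
ee_pos: [0.5336, 0.217, 0.0829]
eef_rot: [0.725, 0.689, -0.003, 0.004]
ft_force: [-0.7, -0.6, -2.5]
width: 0.0337
```

```bash
python3 -c "
from h import *
plan([.533,.1481,.062],88,14,1)
snap('top','top3')
z=load('top3');cv2.imwrite('pics/crop3.png',cv2.resize(z['im'][160:290,125:285],None,fx=4,fy=4,interpolation=cv2.INTER_CUBIC))
snap('wrist','wrist3')
"
```

```text
now [0.5336 0.217  0.0829] yaw 87.08 tilt 0.61 t 8.25 w 0.03371703074372956 f [-0.7 -0.6 -2.5]
[np.float64(0.01), np.float64(0.04), np.float64(-0.07), np.float64(-0.0049), np.float64(0.0002), np.float64(0.0015), 1]
[np.float64(0.01), np.float64(0.04), np.float64(-0.07), np.float64(-0.0049), np.float64(0.0002), np.float64(0.0015), 1]
[np.float64(0.01), np.float64(0.04), np.float64(-0.07), np.float64(-0.0049), np.float64(0.0002), np.float64(0.0015), 1]
[np.float64(0.01), np.float64(0.04), np.float64(-0.07), np.float64(-0.0049), np.float64(0.0002), np.float64(0.0015), 1]
[np.float64(0.01), np.float64(0.04), np.float64(-0.07), np.float64(-0.0049), np.float64(0.0002), np.float64(0.0015), 1]
[np.float64(0.01), np.float64(0.04), np.float64(-0.07), np.float64(-0.0049), np.float64(0.0002), np.float64(0.0015), 1]
[np.float64(0.01), np.float64(0.04), np.float64(-0.07), np.float64(-0.0049), np.float64(0.0002), np.float64(0.0015), 1]
[np.float64(0.01), np.float64(0.04), np.float64(-0.07), np.float64(-0.0049), np.float64(0.0002), np.float64(0.0015), 1]
[np.float64(0.01), np.float64(0.04), np.float64(-0.07), np.float64(-0.0049), np.float64(0.0002), np.float64(0.0015), 1]
[np.float64(0.01), np.float64(0.04), np.float64(-0.07), np.float64(-0.0049), np.float64(0.0002), np.float64(0.0015), 1]
[np.float64(0.01), np.float64(0.04), np.float64(-0.07), np.float64(-0.0049), np.float64(0.0002), np.float64(0.0015), 1]
[np.float64(0.01), np.float64(0.04), np.float64(-0.07), np.float64(-0.0049), np.float64(0.0001), np.float64(0.0015), 1]
[np.float64(0.01), np.float64(0.04), np.float64(-0.07), np.float64(-0.0049), np.float64(0.0001), np.float64(0.0015), 1]
[np.float64(0.01), np.float64(0.04), np.float64(-0.07), np.float64(-0.0049), np.float64(0.0001), np.float64(0.0015), 1]
```

View pics/crop3.png

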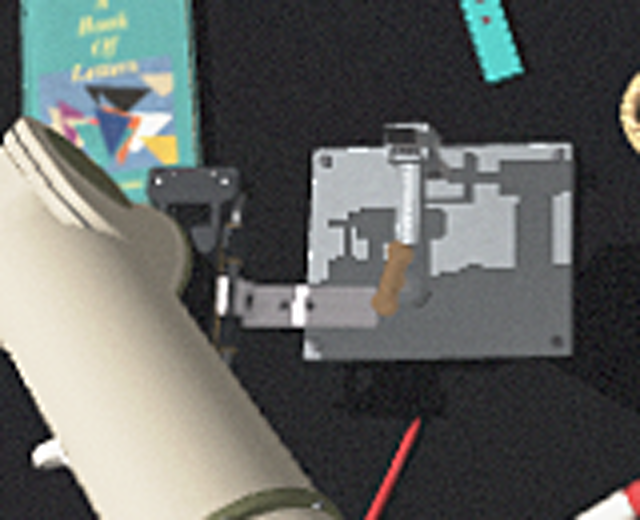

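View pics/wrist3.png

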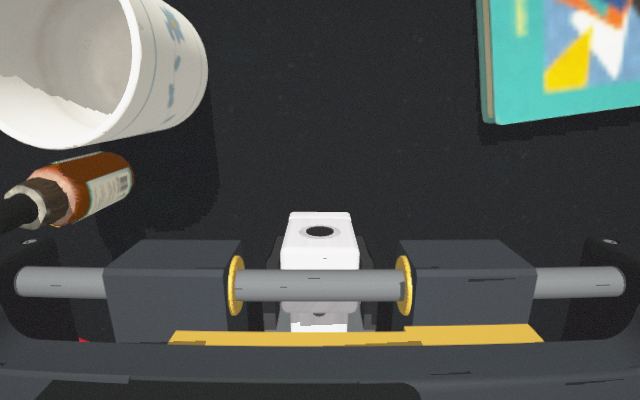

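The foot lines up with the pad, and the bottle at (70,190) is standing clear of the gripper. Sliding in.

Emit:
send_rows([
  [0, 0, 0, -0.004, 0, 0.002, 1],
  [0, 0, 0, -0.006, 0, 0.002, 1],
  [0, 0, -0.1, -0.007, 0, 0.002, 1],
  [0, 0, -0.1, -0.008, 0, 0.002, 1],
  [0, 0, -0.1, -0.008, 0, 0.002, 1],
  [0, 0, -0.1, -0.008, 0, 0.002, 1],
  [0, 0, -0.1, -0.008, 0, 0.002, 1],
  [0, 0, -0.1, -0.008, 0, 0.002, 1],
  [0, 0, -0.1, -0.006, 0, 0.002, 1],
  [0, 0, 0, -0.002, 0, 0.001, 1],
])

```text
time: 9.35
ee_pos: [0.534, 0.147, 0.0698]
eef_rot: [0.721, 0.693, 0.001, 0.007]
ft_force: [0.8, 0.1, -2.5]
width: 0.0336
```

```bash
python3 -c "
from h import *
plan([.533,.1481,.055],88,4,1)
"
```

```text
now [0.534  0.147  0.0698] yaw 87.75 tilt 0.81 t 9.35 w 0.033587627287570865 f [ 0.8  0.1 -2.5]
[np.float64(0.17), np.float64(0.11), np.float64(-0.06), np.float64(0.0003), np.float64(-0.0003), np.float64(0.0037), 1]
[np.float64(0.17), np.float64(0.11), np.float64(-0.06), np.float64(0.0003), np.float64(-0.0003), np.float64(0.0037), 1]
[np.float64(0.17), np.float64(0.11), np.float64(-0.06), np.float64(0.0003), np.float64(-0.0003), np.float64(0.0037), 1]
[np.float64(0.17), np.float64(0.11), np.float64(-0.06), np.float64(0.0003), np.float64(-0.0003), np.float64(0.0037), 1]
```

Lowering slowly, watching for contact.

Emit:
send_rows([
  [0.15, 0.1, 0, 0.0003, 0, 0.003, 1],
  [0.15, 0.1, 0, 0.0003, 0, 0.003, 1],
  [0.15, 0.1, 0, 0.0003, 0, 0.003, 1],
  [0.15, 0.1, 0, 0.0003, 0, 0.002, 1],
  [0, 0, 0, 0, 0, 0.002, 1],
  [0, 0, 0, 0, 0, 0.001, 1],
  [0, 0, 0, 0, 0, 0.001, 1],
  [0, 0, 0, 0, 0, 0.001, 1],
  [0, 0, 0, 0, 0, 0.001, 1],
  [0, 0, 0, 0, 0, 0, 1],
])

```text
time: 10.35
ee_pos: [0.5342, 0.1498, 0.0529]
eef_rot: [0.72, 0.694, 0.0, 0.0]
ft_force: [-1.4, 0.2, -2.0]
width: 0.0336
```

```bash
python3 -c "
from h import *
plan([.533,.1481,.0525],88,4,1)
snap('top','top4')
z=load('top4');cv2.imwrite('pics/crop4.png',cv2.resize(z['im'][160:290,125:285],None,fx=4,fy=4,interpolation=cv2.INTER_CUBIC))
"
```

```text
now [0.5342 0.1498 0.0529] yaw 87.85 tilt 0.04 t 10.35 w 0.03364475406783622 f [-1.4  0.2 -2. ]
[np.float64(0.01), np.float64(0.0), np.float64(-0.04), np.float64(-0.0004), np.float64(-0.0003), np.float64(0.0001), 1]
[np.float64(0.01), np.float64(0.0), np.float64(-0.04), np.float64(-0.0004), np.float64(-0.0003), np.float64(0.0001), 1]
[np.float64(0.01), np.float64(0.0), np.float64(-0.04), np.float64(-0.0004), np.float64(-0.0003), np.float64(0.0001), 1]
[np.float64(0.01), np.float64(0.0), np.float64(-0.04), np.float64(-0.0004), np.float64(-0.0003), np.float64(0.0001), 1]
```

View pics/crop4.png

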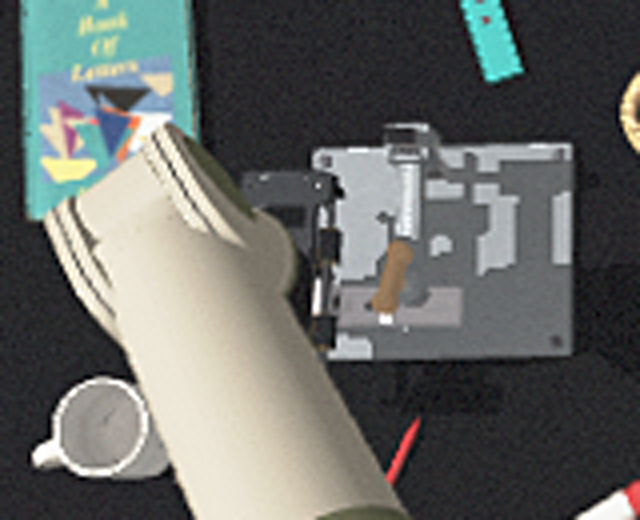

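The foot reaches through under the pad, with its free end at crop (463,289)–(461,326). Cross-checking the spot from that edge.

```bash
python3 -c "
from h import *
z=load('top4');uv=np.array([[463,288],[461,326]])/4+[125,160]
p=onplane(z,uv,.025);print(p.round(4));e=p.mean(0);d=np.array([np.cos(np.radians(87.9)),np.sin(np.radians(87.9)),0]);print('spot(img)',e+.024*d)
s,q,M,y=pose();print('spot(tcp)',q-.097*d)
c=cloud(z);print(c[230:243:3,236:240].round(3).tolist())
"
```

```text
[[0.5413 0.0235 0.025 ]
 [0.5074 0.0254 0.025 ]]
spot(img) [0.52523152 0.04847964 0.025     ]
spot(tcp) [0.53067541 0.05289628 0.05283568]
[[[0.552, 0.044, 0.01], [0.552, 0.04, 0.011], [0.552, 0.037, 0.009], [0.551, 0.032, 0.013]], [[0.539, 0.041, 0.024], [0.539, 0.038, 0.022], [0.538, 0.033, 0.025], [0.539, 0.031, 0.022]], [[0.529, 0.042, 0.02], [0.527, 0.037, 0.026], [0.528, 0.034, 0.023], [0.527, 0.03, 0.026]], [[0.517, 0.041, 0.022], [0.518, 0.038, 0.02], [0.517, 0.034, 0.024], [0.516, 0.03, 0.026]], [[0.508, 0.043, 0.012], [0.508, 0.04, 0.013], [0.508, 0.037, 0.01], [0.508, 0.033, 0.011]]]
```

Emit:
send_rows([
  [0, 0, 0, 0, 0, 0.001, 1],
  [0, 0, 0, 0, 0, 0.0005, 1],
  [0, 0, 0, 0, 0, 0, 1],
  [0, 0, 0, 0, 0, 0, -0.4],
  [0, 0, 0, 0, 0, 0, -0.4],
  [0, 0, 0, 0, 0, 0, -0.4],
  [0, 0, 0, 0, 0, 0, -0.4],
  [0, 0, 0, 0, 0, 0, -0.4],
  [0, 0, 0, 0, 0, 0, -0.4],
  [0, 0, 0, 0, 0, 0, -0.4],
])

```text
time: 11.4
ee_pos: [0.535, 0.1501, 0.0527]
eef_rot: [0.72, 0.694, 0.001, 0.001]
ft_force: [-0.2, 0.1, -0.7]
width: 0.0606
```

Emit:
send_rows([
  [0, 0, 0, 0, 0, -0.01, -0.4],
  [0, 0, 0, 0, 0, -0.02, -0.4],
  [0, 0, 0, 0, 0, -0.02, -0.4],
  [0, 0, 0, 0, 0, -0.03, -0.4],
  [0, 0, 0, 0, 0, -0.03, -0.4],
  [0, 0, 0, 0, 0, -0.03, -0.4],
  [0, 0, 0, 0, 0, -0.03, -0.4],
  [0, 0, 0, 0, 0, -0.03, -0.4],
  [0, 0, 0, 0, 0, -0.015, -0.4],
  [0, 0, 0, 0, 0, 0, -0.4],
])

```text
time: 12.4
ee_pos: [0.5329, 0.1516, 0.2825]
eef_rot: [0.719, 0.695, 0.002, 0.001]
ft_force: [0.4, -0.0, -0.8]
width: 0.0608
```

```bash
python3 -c "
from h import *
plan([.46,.075,.27],163,10,-.4)
snap('top','top5')
z=load('top5');cv2.imwrite('pics/crop5.png',cv2.resize(z['im'][160:290,125:285],None,fx=4,fy=4,interpolation=cv2.INTER_CUBIC))
"
```

```text
now [0.5329 0.1516 0.2825] yaw 88.04 tilt 0.26 t 12.4 w 0.060799178175558244 f [ 0.4 -0.  -0.8]
[np.float64(0.02), np.float64(0.01), np.float64(-7.5), np.float64(-0.0079), np.float64(-0.007), np.float64(0.0012), -0.4]
[np.float64(0.02), np.float64(0.01), np.float64(-7.5), np.float64(-0.0069), np.float64(-0.008), np.float64(0.0012), -0.4]
[np.float64(0.02), np.float64(0.01), np.float64(-7.5), np.float64(-0.0058), np.float64(-0.0088), np.float64(0.0012), -0.4]
[np.float64(0.02), np.float64(0.01), np.float64(-7.5), np.float64(-0.0046), np.float64(-0.0095), np.float64(0.0012), -0.4]
[np.float64(0.02), np.float64(0.01), np.float64(-7.5), np.float64(-0.0033), np.float64(-0.01), np.float64(0.0012), -0.4]
[np.float64(0.02), np.float64(0.01), np.float64(-7.5), np.float64(-0.002), np.float64(-0.0104), np.float64(0.0012), -0.4]
[np.float64(0.02), np.float64(0.01), np.float64(-7.5), np.float64(-0.0006), np.float64(-0.0106), np.float64(0.0012), -0.4]
[np.float64(0.02), np.float64(0.01), np.float64(-7.5), np.float64(0.0008), np.float64(-0.0105), np.float64(0.0012), -0.4]
[np.float64(0.02), np.float64(0.01), np.float64(-7.5), np.float64(0.0021), np.float64(-0.0104), np.float64(0.0012), -0.4]
[np.float64(0.02), np.float64(0.01), np.float64(-7.5), np.float64(0.0035), np.float64(-0.01), np.float64(0.0012), -0.4]
```

View pics/crop5.png

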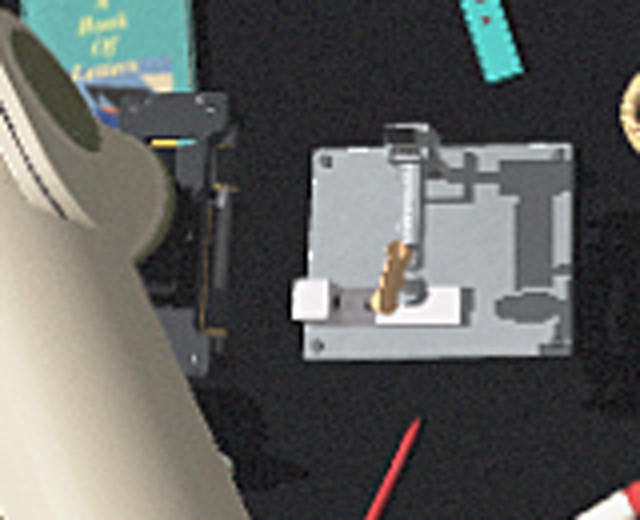

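The bracket is released and flat on the bed: block top at crop (311,300), foot end at (464,307). Measuring it against the pad.

Run:
```python
from h import *
z=load('top5');c=cloud(z);im=z['im'];m=(im.min(2)>165)&(z['d']>.3);k=np.zeros_like(m);k[225:245,195:245]=1;m&=k
q=c[m];b=q[(q[:,2]>.058)&(q[:,2]<.075)];f=q[(q[:,2]>.016)&(q[:,2]<.032)]
for s in(b,f):
    print(len(s),np.median(s[:,2]),cv2.minAreaRect(s[:,:2].astype(np.float32)))
hs=cv2.cvtColor(im,cv2.COLOR_BGR2HSV)
mm=(hs[...,0]<25)&(hs[...,1]>70)&(z['d']>.3);k=np.zeros_like(mm);k[215:245,212:235]=1;mm&=k
q=c[mm];t=q[q[:,2]>.165];print(cv2.minAreaRect(t[:,:2].astype(np.float32)),np.percentile(t[:,2],90))
```

```text
86 0.06450742986168823 ((0.5326005220413208, 0.15057429671287537), (0.029979180544614792, 0.032448023557662964), 89.23001098632812)
126 0.02245828642657699 ((0.5353074669837952, 0.09518393874168396), (0.13171128928661346, 0.06492187082767487), 87.3929672241211)
((0.5289022922515869, 0.049105145037174225), (0.016629178076982498, 0.055532120168209076), 74.75787353515625) 0.18537252193988563
```

Emit:
send_rows([
  [0, 0, -7.5, -0.008, -0.007, 0, -0.4],
  [0, 0, -7.5, -0.007, -0.008, 0, -0.4],
  [0, 0, -7.5, -0.006, -0.009, 0, -0.4],
  [0, 0, -7.5, -0.0045, -0.0095, 0, -0.4],
  [0, 0, -7.5, -0.0035, -0.01, 0, -0.4],
  [0, 0, -7.5, -0.002, -0.0105, 0, -0.4],
  [0, 0, -7.5, -0.0005, -0.0105, 0, -0.4],
  [0, 0, -7.5, 0.001, -0.0105, 0, -0.4],
  [0, 0, -7.5, 0.002, -0.0105, 0, -0.4],
  [0, 0, -6, 0.003, -0.01, 0, -0.4],
])

```text
time: 13.45
ee_pos: [0.4533, 0.07, 0.2697]
eef_rot: [0.134, 0.991, -0.001, -0.007]
ft_force: [0.1, -0.9, -0.2]
width: 0.0614
```

```bash
python3 -c "
from h import *
plan([.5295,.0505,.22],164,10,-.4)
snap('wrist','wrist5')
"
```

```text
now [0.4533 0.07   0.2697] yaw 164.62 tilt 0.76 t 13.45 w 0.06141757196604123 f [ 0.1 -0.9 -0.2]
[np.float64(-0.02), np.float64(-0.07), np.float64(0.06), np.float64(-0.0079), np.float64(0.0002), np.float64(0.0049), -0.4]
[np.float64(-0.02), np.float64(-0.07), np.float64(0.06), np.float64(-0.0079), np.float64(0.0002), np.float64(0.0049), -0.4]
[np.float64(-0.02), np.float64(-0.07), np.float64(0.06), np.float64(-0.0079), np.float64(0.0002), np.float64(0.0049), -0.4]
[np.float64(-0.02), np.float64(-0.07), np.float64(0.06), np.float64(-0.0079), np.float64(0.0002), np.float64(0.0049), -0.4]
[np.float64(-0.02), np.float64(-0.07), np.float64(0.06), np.float64(-0.0079), np.float64(0.0002), np.float64(0.0049), -0.4]
[np.float64(-0.02), np.float64(-0.07), np.float64(0.06), np.float64(-0.0079), np.float64(0.0002), np.float64(0.0049), -0.4]
[np.float64(-0.02), np.float64(-0.07), np.float64(0.06), np.float64(-0.0079), np.float64(0.0002), np.float64(0.0049), -0.4]
[np.float64(-0.02), np.float64(-0.07), np.float64(0.06), np.float64(-0.0079), np.float64(0.0002), np.float64(0.0049), -0.4]
[np.float64(-0.02), np.float64(-0.07), np.float64(0.06), np.float64(-0.0079), np.float64(0.0002), np.float64(0.0049), -0.4]
[np.float64(-0.02), np.float64(-0.07), np.float64(0.06), np.float64(-0.0079), np.float64(0.0002), np.float64(0.005), -0.4]
```

Emit:
send_rows([
  [0, -0.1, 0, -0.008, 0, 0.002, -0.4],
  [0, -0.1, 0, -0.009, 0, 0.004, -0.4],
  [0, -0.1, 0, -0.009, 0, 0.005, -0.4],
  [0, -0.1, 0, -0.009, 0, 0.005, -0.4],
  [0, -0.1, 0, -0.009, 0, 0.006, -0.4],
  [0, -0.1, 0, -0.009, 0, 0.006, -0.4],
  [0, -0.1, 0, -0.009, 0, 0.006, -0.4],
  [0, 0, 0, -0.009, 0, 0.006, -0.4],
  [0, 0, 0, -0.005, 0, 0.003, -0.4],
  [0, 0, 0, 0, 0, 0, -0.4],
])

```text
time: 14.5
ee_pos: [0.5339, 0.0498, 0.2152]
eef_rot: [0.143, 0.99, 0.001, -0.004]
ft_force: [0.8, -0.1, 0.1]
width: 0.061
```

```bash
python3 -c "
from h import *
plan([.5295,.0505,.177],164,5,-.4)
s=read_state();print(np.round(s['joint_positions'],2))
snap('top','top6');snap('scene','scene6')
z=load('top6');cv2.imwrite('pics/crop6.png',cv2.resize(z['im'][160:290,125:285],None,fx=4,fy=4,interpolation=cv2.INTER_CUBIC))
"
```

```text
now [0.5339 0.0498 0.2152] yaw 163.52 tilt 0.47 t 14.5 w 0.060960575480373626 f [ 0.8 -0.1  0.1]
[np.float64(0.0), np.float64(-0.09), np.float64(-0.1), np.float64(0.0008), np.float64(-0.0001), np.float64(0.0076), -0.4]
[np.float64(0.0), np.float64(-0.09), np.float64(-0.1), np.float64(0.0008), np.float64(-0.0001), np.float64(0.0076), -0.4]
[np.float64(0.0), np.float64(-0.09), np.float64(-0.1), np.float64(0.0008), np.float64(-0.0001), np.float64(0.0076), -0.4]
[np.float64(0.0), np.float64(-0.09), np.float64(-0.1), np.float64(0.0009), np.float64(-0.0001), np.float64(0.0076), -0.4]
[np.float64(0.0), np.float64(-0.09), np.float64(-0.1), np.float64(0.0009), np.float64(-0.0001), np.float64(0.0076), -0.4]
[ 0.63  0.28 -0.94  1.69  0.23  1.3   0.93]
```

View pics/crop6.png

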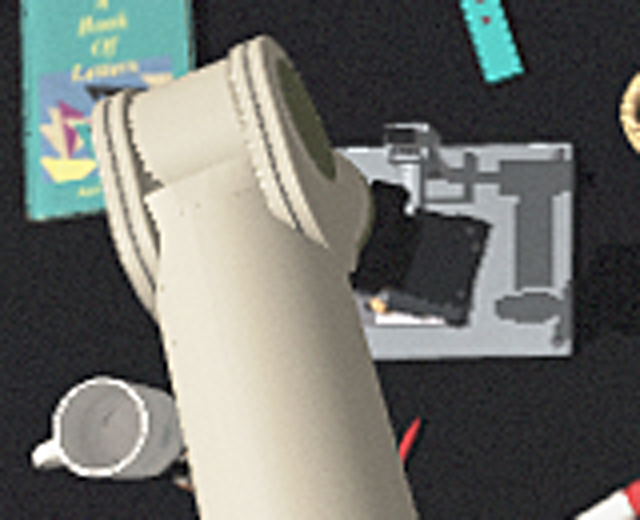

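Emit:
send_rows([
  [0, -0.1, -0.1, 0.001, 0, 0.006, -0.4],
  [0, -0.1, -0.1, 0.001, 0, 0.007, -0.4],
  [0, -0.1, -0.1, 0.001, 0, 0.007, -0.4],
  [0, -0.1, -0.1, 0.001, 0, 0.007, -0.4],
  [0, 0, 0, 0.0005, 0, 0.005, -0.4],
  [0, 0, 0, 0, 0, 0.003, -0.4],
  [0, 0, 0, 0, 0, 0.001, -0.4],
  [0, 0, 0, 0, 0, 0, -0.4],
  [0, 0, 0, 0, 0, 0, -0.4],
  [0, 0, 0, 0, 0, 0, -0.4],
])

```text
time: 15.6
ee_pos: [0.5281, 0.0517, 0.1778]
eef_rot: [0.139, 0.99, -0.001, 0.001]
ft_force: [-0.4, 0.3, -0.0]
width: 0.0611
```

```bash
python3 -c "
from h import *
plan([.5295,.0505,.177],164,1,-.4)
"
```

```text
now [0.5281 0.0517 0.1778] yaw 163.98 tilt 0.14 t 15.6 w 0.06114503819139422 f [-0.4  0.3 -0. ]
[np.float64(-0.05), np.float64(0.13), np.float64(-0.02), np.float64(-0.0017), np.float64(-0.0008), np.float64(0.0008), -0.4]
```

Emit:
send_rows([
  [0, 0, 0, -0.001, -0.0005, 0, 1],
  [0, 0, 0, 0, 0, 0, 1],
  [0, 0, 0, 0, 0, 0, 1],
  [0, 0, 0, 0, 0, 0, 1],
  [0, 0, 0, 0, 0, 0, 1],
  [0, 0, 0, 0, 0, 0, 1],
  [0, 0, 0, 0, 0, 0, 1],
  [0, 0, 0, 0, 0, 0, 1],
  [0, 0, 0, 0, 0, 0, 1],
  [0, 0, 0, 0, 0, 0, 1],
], force=30)

```text
time: 16.6
ee_pos: [0.5296, 0.0516, 0.1783]
eef_rot: [0.139, 0.99, 0.0, 0.002]
ft_force: [0.8, 1.9, -0.2]
width: 0.0117
```

```bash
python3 -c "
from h import *
plan([.5295,.0505,.177],164,1,1)
"
```

```text
now [0.5296 0.0516 0.1783] yaw 163.99 tilt 0.2 t 16.6 w 0.011732121758388489 f [ 0.8  1.9 -0.2]
[np.float64(0.03), np.float64(0.2), np.float64(-0.01), np.float64(-0.0002), np.float64(-0.0011), np.float64(0.0013), 1]
```

Handle gripped (11.7 mm). Sliding the jaw down; I expect about 63 mm of travel, so the TCP should end near z = 0.115.

Emit:
send_rows([
  [0, 0, 0, 0, 0, 0.004, 1],
  [0, 0, 0, 0, 0, 0.006, 1],
  [0, 0, 0, 0, 0, 0.006, 1],
  [0, 0, 0, 0, 0, 0.006, 1],
  [0, 0, 0, 0, 0, 0.006, 1],
  [0, 0, 0, 0, 0, 0.006, 1],
  [0, 0, 0, 0, 0, 0.006, 1],
  [0, 0, 0, 0, 0, 0.006, 1],
  [0, 0, 0, 0, 0, 0.005, 1],
  [0, 0, 0, 0, 0, 0.003, 1],
])

```text
time: 17.6
ee_pos: [0.5296, 0.0517, 0.1203]
eef_rot: [0.139, 0.99, -0.0, 0.002]
ft_force: [-1.8, 1.0, 5.2]
width: 0.0116
```

```bash
python3 -c "
from h import *
plan([.5295,.051,.117],164,8,1)
"
```

```text
now [0.5296 0.0517 0.1203] yaw 164.0 tilt 0.18 t 17.6 w 0.01164522073377449 f [-1.8  1.   5.2]
[np.float64(0.0), np.float64(0.02), np.float64(-0.0), np.float64(-0.0), np.float64(-0.0001), np.float64(0.0004), 1]
[np.float64(0.0), np.float64(0.02), np.float64(-0.0), np.float64(-0.0), np.float64(-0.0001), np.float64(0.0004), 1]
[np.float64(0.0), np.float64(0.02), np.float64(-0.0), np.float64(-0.0), np.float64(-0.0001), np.float64(0.0004), 1]
[np.float64(0.0), np.float64(0.02), np.float64(-0.0), np.float64(-0.0), np.float64(-0.0001), np.float64(0.0004), 1]
[np.float64(0.0), np.float64(0.02), np.float64(-0.0), np.float64(-0.0), np.float64(-0.0001), np.float64(0.0004), 1]
[np.float64(0.0), np.float64(0.02), np.float64(-0.0), np.float64(-0.0), np.float64(-0.0001), np.float64(0.0004), 1]
[np.float64(0.0), np.float64(0.02), np.float64(-0.0), np.float64(-0.0), np.float64(-0.0001), np.float64(0.0004), 1]
[np.float64(0.0), np.float64(0.02), np.float64(-0.0), np.float64(-0.0), np.float64(-0.0001), np.float64(0.0004), 1]
```

Emit:
send_rows([
  [0, 0, 0, 0, 0, 0.001, 1],
  [0, 0, 0, 0, 0, 0.001, 1],
  [0, 0, 0, 0, 0, 0.001, 1],
  [0, 0, 0, 0, 0, 0.001, 1],
  [0, 0, 0, 0, 0, 0.001, 1],
  [0, 0, 0, 0, 0, 0.001, 1],
  [0, 0, 0, 0, 0, 0.0005, 1],
  [0, 0, 0, 0, 0, 0.0005, 1],
  [0, 0, 0, 0, 0, 0.0005, 1],
  [0, 0, 0, 0, 0, 0.0005, 1],
])

```text
time: 18.6
ee_pos: [0.5299, 0.0518, 0.1141]
eef_rot: [0.139, 0.99, -0.001, 0.002]
ft_force: [-3.2, -0.1, 9.6]
width: 0.0116
```

```bash
python3 -c "
from h import *
plan([.5295,.051,.117],164,1,1)
"
```

```text
now [0.5299 0.0518 0.1141] yaw 163.99 tilt 0.25 t 18.6 w 0.0115986825109964 f [-3.2 -0.1  9.6]
[np.float64(-0.08), np.float64(0.24), np.float64(-0.01), np.float64(0.0001), np.float64(-0.0009), np.float64(-0.0029), 1]
```

Emit:
send_rows([
  [0, 0, 0, 0, 0, 0.001, 1],
  [0, 0, 0, 0, 0, 0.0015, 1],
  [0, 0, 0, 0, 0, 0.0015, 1],
  [0, 0, 0, 0, 0, 0.0015, 1],
  [0, 0, 0, 0, 0, 0.0015, 1],
  [0, 0, 0, 0, 0, 0.0015, 1],
  [0, 0, 0, 0, 0, 0.0015, 1],
  [0, 0, 0, 0, 0, 0.0015, 1],
  [0, 0, 0, 0, 0, 0.0015, 1],
  [0, 0, 0, 0, 0, 0.0015, 1],
])

```text
time: 19.6
ee_pos: [0.5303, 0.0523, 0.1118]
eef_rot: [0.14, 0.99, -0.006, 0.003]
ft_force: [-9.9, -0.8, 22.8]
width: 0.012
```

```bash
python3 -c "
from h import *
plan([.5295,.051,.117],164,1,1)
snap('top','top7');snap('scene','scene7')
z=load('scene7');cv2.imwrite('pics/crop7.png',cv2.resize(z['im'][140:260,180:340],None,fx=4,fy=4,interpolation=cv2.INTER_CUBIC))
z=load('scene6')
"
```

```text
now [0.5303 0.0523 0.1118] yaw 163.94 tilt 0.72 t 19.6 w 0.012017488510957401 f [-9.9 -0.8 22.8]
[np.float64(-0.58), np.float64(0.42), np.float64(-0.06), np.float64(0.0004), np.float64(-0.0015), np.float64(-0.0051), 1]
```

View pics/crop7.png

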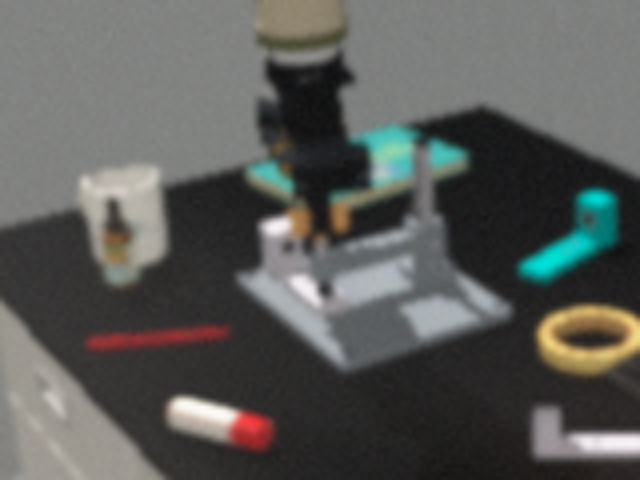

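The jaw is down at 23 N with the pad on the foot (crop (325,290)), and the bottle stands at (118,250). Before turning I'll check how far the bar is from the sweep of the gripper body.

Run:
```python
from h import *
for fn,ylo,yhi in(('top5',.02,.08),('wrist2',.02,.08),('top7',.0,.08),('scene7',.0,.1)):
    z=load(fn);c=cloud(z);ok=z['d']>.1
    q=c[ok&(c[...,0]>.60)&(c[...,0]<.70)&(c[...,1]>ylo)&(c[...,1]<yhi)&(c[...,2]>.03)&(c[...,2]<.3)]
    for lo in np.arange(.06,.2,.02):
        s=q[(q[:,2]>lo)&(q[:,2]<lo+.02)]
        if len(s)>3: print(fn,round(lo,2),len(s),s[:,0].min().round(3),s[:,0].max().round(3),s[:,1].min().round(3),s[:,1].max().round(3),s[:,2].max().round(3))
```

```text
top5 0.06 4 0.643 0.653 0.035 0.043 0.067
top5 0.1 25 0.6 0.662 0.028 0.064 0.118
top5 0.12 117 0.6 0.664 0.025 0.066 0.14
top5 0.14 53 0.631 0.663 0.028 0.066 0.16
top5 0.16 20 0.642 0.654 0.037 0.057 0.166
wrist2 0.1 141 0.601 0.65 0.027 0.041 0.119
wrist2 0.12 866 0.6 0.649 0.027 0.06 0.14
wrist2 0.14 29 0.634 0.64 0.03 0.039 0.143
top7 0.06 114 0.6 0.662 0.027 0.065 0.079
top7 0.08 15 0.641 0.653 0.035 0.056 0.099
top7 0.1 12 0.641 0.653 0.035 0.057 0.12
top7 0.12 17 0.642 0.653 0.035 0.057 0.139
top7 0.14 19 0.641 0.654 0.036 0.058 0.16
top7 0.16 21 0.643 0.654 0.037 0.057 0.167
scene7 0.06 73 0.601 0.666 0.026 0.066 0.08
scene7 0.08 21 0.641 0.656 0.034 0.056 0.099
scene7 0.1 21 0.643 0.653 0.032 0.062 0.119
scene7 0.12 23 0.643 0.656 0.033 0.061 0.139
scene7 0.14 23 0.643 0.654 0.035 0.058 0.16
scene7 0.16 10 0.643 0.654 0.031 0.06 0.164
```

The bar's near face is 113 mm from the handle axis and the body's corner radius is about 102 mm, so it clears. Turning clockwise.

Emit:
send_rows([
  [-0.3, 0.3, 3, 0, 0, -0.0005, 1],
  [-0.2, 0.1, 5, 0, 0, 0, 1],
  [0, 0, 7, 0, 0, 0.0003, 1],
  [0, 0, 7, 0, 0, 0.0003, 1],
  [0, 0, 7, 0, 0, 0.0003, 1],
  [0, 0, 7, 0, 0, 0.0003, 1],
  [0, 0, 7, 0, 0, 0.0003, 1],
  [0, 0, 7, 0, 0, 0.0003, 1],
  [0, 0, 7, 0, 0, 0.0003, 1],
  [0, 0, 5, 0, 0, 0.0003, 1],
], force=50)

```text
time: 20.7
ee_pos: [0.5307, 0.0522, 0.1125]
eef_rot: [0.645, 0.764, -0.001, 0.002]
ft_force: [-1.7, 0.5, 5.4]
width: 0.0116
```

```bash
python3 -c "
from h import *
plan([.53,.0515,.112],90,1,1)
s=read_state();print(np.round(s['joint_positions'],2),np.round(s['torque'],2))
"
```

```text
now [0.5307 0.0522 0.1125] yaw 99.61 tilt 0.19 t 20.7 w 0.011551613756774968 f [-1.7  0.5  5.4]
[np.float64(0.07), np.float64(0.18), np.float64(9.61), np.float64(-0.0006), np.float64(-0.0008), np.float64(0.0005), 1]
[ 0.43  0.32 -0.71  1.82  0.24  1.08 -0.2 ] [0.14 0.5  0.07]
```

Emit:
send_rows([
  [0, 0.1, 7, 0, -0.0003, 0.0003, 1],
  [0, 0.1, 7, 0, -0.0003, 0.0003, 1],
  [0, 0, 7, 0, 0, 0.0003, 1],
  [0, 0, 7, 0, 0, 0.0003, 1],
  [0, 0, 7, 0, 0, 0.0003, 1],
  [0, 0, 7, 0, 0, 0.0003, 1],
  [0, 0, 7, 0, 0, 0.0003, 1],
  [0, 0, 7, 0, 0, 0.0003, 1],
  [0, 0, 7, 0, 0, 0.0003, 1],
  [0, 0, 5, 0, 0, 0.0003, 1],
])

```text
time: 21.7
ee_pos: [0.5312, 0.0521, 0.1116]
eef_rot: [0.969, 0.249, 0.002, 0.001]
ft_force: [-0.5, -0.5, 4.9]
width: 0.0116
```

```bash
python3 -c "
from h import *
plan([.53,.0515,.112],20,1,1)
s=read_state();print(np.round(s['joint_positions'],2),np.round(s['torque'],2))
"
```

```text
now [0.5312 0.0521 0.1116] yaw 28.81 tilt 0.22 t 21.7 w 0.011585966129986035 f [-0.5 -0.5  4.9]
[np.float64(0.14), np.float64(-0.18), np.float64(8.81), np.float64(-0.0013), np.float64(-0.0001), np.float64(-0.0004), 1]
[ 0.27  0.29 -0.52  1.83  0.16  1.06 -1.38] [0.11 0.7  0.07]
```

Emit:
send_rows([
  [0, 0, 6, 0, 0, 0.0003, 1],
  [0, 0, 6, 0, 0, 0.0003, 1],
  [0, 0, 6, 0, 0, 0.0003, 1],
  [0, 0, 6, 0, 0, 0.0003, 1],
  [0, 0, 6, 0, 0, 0.0003, 1],
  [0, 0, 6, 0, 0, 0.0003, 1],
  [0, 0, 6, 0, 0, 0.0003, 1],
  [0, 0, 6, 0, 0, 0.0003, 1],
  [0, 0, 6, 0, 0, 0.0003, 1],
  [0, 0, 4, 0, 0, 0, 1],
])

```text
time: 22.7
ee_pos: [0.5313, 0.0518, 0.1111]
eef_rot: [0.962, -0.272, 0.002, 0.001]
ft_force: [-0.4, -0.6, 2.9]
width: 0.0116
```

```bash
python3 -c "
from h import *
plan([.53,.0515,.112],-31,1,1)
s=read_state();print(np.round(s['joint_positions'],2),np.round(s['torque'],2))
"
```

```text
now [0.5313 0.0518 0.1111] yaw -31.6 tilt 0.28 t 22.7 w 0.011567971970586103 f [-0.4 -0.6  2.9]
[np.float64(0.02), np.float64(-0.27), np.float64(-0.6), np.float64(-0.0009), np.float64(0.0009), np.float64(-0.0009), 1]
[ 0.15  0.27 -0.38  1.84  0.12  1.05 -2.4 ] [0.17 0.64 0.1 ]
```

Turned 195°, so the handle should be at about 3.7 rad. Letting go, then straight up.

Emit:
send_rows([
  [0, 0, 0, 0, 0, 0, -0.2],
  [0, 0, 0, 0, 0, 0, -0.2],
  [0, 0, 0, 0, 0, 0, -0.2],
  [0, 0, 0, 0, 0, 0, -0.2],
  [0, 0, 0, 0, 0, 0, -0.2],
  [0, 0, 0, 0, 0, 0, -0.2],
  [0, 0, 0, 0, 0, 0, -0.2],
  [0, 0, 0, 0, 0, -0.005, -0.2],
  [0, 0, 0, 0, 0, -0.01, -0.2],
  [0, 0, 0, 0, 0, -0.015, -0.2],
])

```text
time: 23.7
ee_pos: [0.5296, 0.0511, 0.1402]
eef_rot: [0.963, -0.27, 0.0, 0.002]
ft_force: [-0.4, -0.3, -0.2]
width: 0.0524
```

Emit:
send_rows([
  [0, 0, 0, 0, 0, -0.02, -0.2],
  [0, 0, 0, 0, 0, -0.02, -0.2],
  [0, 0, 0, 0, 0, -0.02, -0.2],
  [0, 0, 0, 0, 0, -0.02, -0.2],
  [0, 0, -3, -0.015, 0, -0.02, -0.2],
  [0, 0, -3, -0.02, 0.005, -0.01, -0.2],
  [0, 0, -3, -0.02, 0.01, 0, -0.2],
  [0, 0, -3, -0.02, 0.01, 0, -0.2],
  [0, 0, -3, -0.01, 0.01, 0, -0.2],
  [0, 0, 0, 0, 0, 0, -0.2],
])

```text
time: 24.7
ee_pos: [0.4378, 0.0576, 0.2662]
eef_rot: [0.991, -0.135, 0.006, 0.0]
ft_force: [-0.2, -0.5, 0.2]
width: 0.0519
```

```bash
python3 -c "
from h import *
plan([.43,.05,.25],-20,1,1)
snap('top','top8');snap('wrist','wrist8');snap('scene','scene8')
z=load('top8');a=cv2.resize(z['im'][170:270,145:285],None,fx=4,fy=4,interpolation=cv2.INTER_CUBIC);cv2.imwrite('pics/crop8.png',a)
z=load('scene8');cv2.imwrite('pics/crop8s.png',cv2.resize(z['im'][140:260,180:340],None,fx=4,fy=4,interpolation=cv2.INTER_CUBIC))
"
```

```text
now [0.4378 0.0576 0.2662] yaw -15.57 tilt 0.71 t 24.7 w 0.05192641576206314 f [-0.2 -0.5  0.2]
[np.float64(-0.07), np.float64(-0.71), np.float64(4.43), np.float64(-0.0056), np.float64(0.0095), np.float64(0.0161), 1]
```

View pics/wrist8.png

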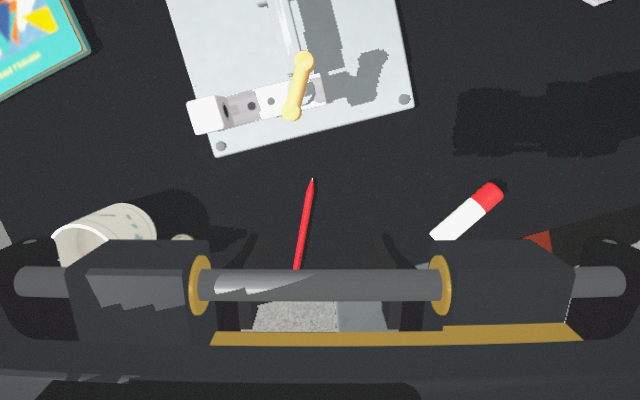

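View pics/crop8s.png

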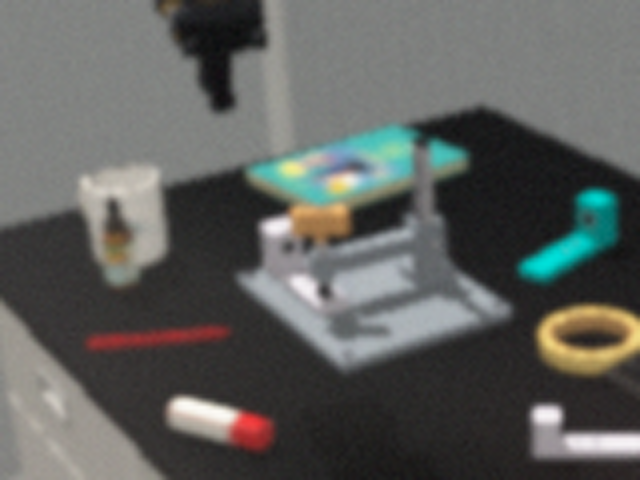

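The wrist view shows the handle at (297,88), the bracket's foot under the pad and its block at (207,115). The scene view shows the bottle standing. I'll check the handle's yaw and height and the bracket's pose.

Run:
```python
from h import *
z=load('wrist8');c=cloud(z);im=z['im'];hs=cv2.cvtColor(im,cv2.COLOR_BGR2HSV);ok=z['d']>.1
m=(hs[...,0]<30)&(hs[...,1]>60)&(im[...,2]>120)&ok;k=np.zeros_like(m);k[45:125,270:325]=1;m&=k
q=c[m];zt=np.percentile(q[:,2],90);t=q[q[:,2]>zt-.005];print('handle',zt,cv2.minAreaRect(t[:,:2].astype(np.float32)))
m=(im.min(2)>180)&ok;k=np.zeros_like(m);k[85:140,180:240]=1;m&=k
q=c[m];b=q[(q[:,2]>.06)&(q[:,2]<.072)];print('block',np.median(b[:,2]),cv2.minAreaRect(b[:,:2].astype(np.float32)))
```

```text
handle 0.1175285838976379 ((0.5310589671134949, 0.05117012560367584), (0.015935014933347702, 0.057483550161123276), 59.54330062866211)
block 0.06547344938182159 ((0.5346910357475281, 0.14926718175411224), (0.03199079632759094, 0.03473517298698425), 87.78364562988281)
```

```bash
python3 -c "
from bench import *
print(close_job())"
```

```text
the job is handed in; nothing more can be done
None
```

The bracket is clamped on the bed and the job is handed in; the robot was clear of everything at about 25 s of the 67 s allowed. I laid the larger light-grey bracket flat with its foot under the pad and let go. Then I gripped the handle, slid the jaw down until the pad was on the foot (about 23 N), turned it 195° clockwise and backed away.

**Last checks from the pictures:**
- **Position:** the spot is about 1 mm from the pad's axis. The block's top is at z ≈ 65.5 mm, where flat on the bed gives 66 mm.
- **Tightness:** the handle is at about 3.6 rad by its yaw. Its height puts the pad's cushion about 4.5 mm compressed, roughly 27 N. I could not read the arm's tilt directly.
- **Bottle:** still standing.

**Disagreement:** while the bracket was still held, one coarse estimate from the top camera put the spot about 5 mm off in x and 4 mm in y. The arm's own position and both later camera measurements agreed within about 3 mm, so I went with those.

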